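# Feel along the seam of a dryer duct

### The job

Check by touch that the folded seam of the new dryer duct is locked: with the fingers shut, set the fingertips lightly on the raised seam along the top of the duct at its plain end and run them along the whole seam, in contact all the way, to the crimped end. Then lift clear. Do not press hard enough to dent the thin metal, do not grip, lift, shift or roll the duct out of its place in the cradle, and leave the other things as they are.

Things in the scene. Friction and masses are not known exactly. Their poses are not given: they have to be found in the camera images.
- duct: Loose galvanised sheet-metal tube, 100 mm outside diameter, 300 mm long, about 0.35 kg, lying level and loose in the cradle's two clips (it can slide lengthwise). Origin on its axis at mid length, 73 mm above the worktop. x runs along the tube from the plain, smooth-cut end (x = -150 mm) to the crimped end (x = +150 mm: last 32 mm a narrower fluted collar behind a raised stop bead); z points up.
- seam_plain (a point): Where the seam begins at the plain end: a point on the seam's flat top, at x = -150, y = 0, z = +53 mm in the duct's frame. The folded seam is a straight, stiff, flat-topped ridge along the top of the tube, 12 mm wide, 3 mm proud of the tube; its top is 126 mm above the worktop. Axes as the duct's.
- seam_crimped (a point): Where the seam ends at the crimped end, against the stop bead (which is no higher than the seam): a point on the seam's flat top, at x = +113, y = 0, z = +53 mm in the duct's frame. Axes as the duct's.
- cradle: Plywood plank 290 x 150 x 18 mm fixed to the worktop, carrying two dark steel pipe clips, each 30 mm long, centred at x = -120 and +90 mm, which reach round the sides of the duct up to 116 mm above the worktop and leave its top and the seam free. Origin on the worktop, on the centre line, 10 mm from the plank's middle; x along the duct, z up.
- tape_roll: Roll of foil tape lying flat beside the cradle, 104 mm across, 48 mm high, loose, to be left alone. Origin at the centre of its underside.
- clamp: Steel worm-drive hose clamp ring lying flat beside the cradle, 106 mm across, 12 mm high, with a small screw housing, loose, to be left alone. Origin at the centre of its underside.
- screwdriver: Screwdriver with a black handle, 200 mm long, lying on the worktop, loose, to be left alone. Origin under its middle, x along it.
- bottle: White detergent bottle, 84 mm across, 230 mm high, standing on the worktop, loose, to be left alone. Origin at the centre of its underside.

How it is judged (in metres and radians):
On the way, in this order (a step that is already met when the one before it is completed fails the run):
1. the fingertips touch the seam near the plain end (-125 mm from mid length, within 15 mm along the seam and 15 mm across it) (x of the grasp point in the frame of duct between -0.14 and -0.11 m and y of the grasp point in the frame of duct between -0.015 and 0.015 m and z of the grasp point in the frame of duct above 0.06 m and contact force between the fingers and duct above 0.2 N), for 0.04 s.
2. the fingertips touch the seam at part 2 of 7 along the way (-90 mm from mid length, within 15 mm along the seam and 15 mm across it) (x of the grasp point in the frame of duct between -0.105 and -0.075 m and y of the grasp point in the frame of duct between -0.015 and 0.015 m and z of the grasp point in the frame of duct above 0.06 m and contact force between the fingers and duct above 0.2 N), for 0.04 s.
3. the fingertips touch the seam at part 3 of 7 along the way (-55 mm from mid length, within 15 mm along the seam and 15 mm across it) (x of the grasp point in the frame of duct between -0.07 and -0.04 m and y of the grasp point in the frame of duct between -0.015 and 0.015 m and z of the grasp point in the frame of duct above 0.06 m and contact force between the fingers and duct above 0.2 N), for 0.04 s.
4. the fingertips touch the seam at part 4 of 7 along the way (-20 mm from mid length, within 15 mm along the seam and 15 mm across it) (x of the grasp point in the frame of duct between -0.035 and -0.005 m and y of the grasp point in the frame of duct between -0.015 and 0.015 m and z of the grasp point in the frame of duct above 0.06 m and contact force between the fingers and duct above 0.2 N), for 0.04 s.
5. the fingertips touch the seam at part 5 of 7 along the way (+15 mm from mid length, within 15 mm along the seam and 15 mm across it) (x of the grasp point in the frame of duct between 0 and 0.03 m and y of the grasp point in the frame of duct between -0.015 and 0.015 m and z of the grasp point in the frame of duct above 0.06 m and contact force between the fingers and duct above 0.2 N), for 0.04 s.
6. the fingertips touch the seam at part 6 of 7 along the way (+50 mm from mid length, within 15 mm along the seam and 15 mm across it) (x of the grasp point in the frame of duct between 0.035 and 0.065 m and y of the grasp point in the frame of duct between -0.015 and 0.015 m and z of the grasp point in the frame of duct above 0.06 m and contact force between the fingers and duct above 0.2 N), for 0.04 s.
7. the fingertips touch the seam near the crimped end (+85 mm from mid length, within 15 mm along the seam and 15 mm across it) (x of the grasp point in the frame of duct between 0.07 and 0.1 m and y of the grasp point in the frame of duct between -0.015 and 0.015 m and z of the grasp point in the frame of duct above 0.06 m and contact force between the fingers and duct above 0.2 N), for 0.04 s.
At the end, for the whole second after the job is handed in: After the run along the seam the robot is clear; the duct lies at rest in its cradle, within 15 mm of where it was and rolled or tipped less than 0.2 rad; the tape, clamp, screwdriver and bottle are within 20 mm of where they were (distance of duct from where it was at the start of the episode below 0.015 m and angle between duct's own z axis and vertical below 0.2 rad and linear speed of duct below 0.02 m/s and distance between duct and cradle below 0.085 m and distance of each of tape_roll, clamp, screwdriver, bottle from where it was at the start of the episode below 0.02 m); the robot touches nothing.
It fails at once if the duct is lifted, carried, pushed or dragged more than 15 mm (distance of duct from where it was at the start of the episode above 0.015 m).
It fails at once if the duct is rolled or tipped more than 0.2 rad (angle between duct's own z axis and vertical above 0.2 rad).
It fails at once if the fingers press on the duct with more than 35 N (contact force between the fingers and duct above 35 N).
It fails at once if the fingers take hold of the duct by its sides or push there (they touch it with the tool point below the top of the seam) (contact force between the fingers and duct above 0.5 N and z of the grasp point in the frame of duct below 0.053 m).
It fails at once if the tape roll, clamp, screwdriver or bottle is moved more than 20 mm (distance of any of tape_roll, clamp, screwdriver, bottle from where it was at the start of the episode above 0.02 m).
It also fails if it takes over 56 s, if anything falls off the work surface, if the arm or the gripper's body presses on something with over 40 N, if the wrist force passes 120 N, or if a joint passes its speed limit or range.

### The arm

A 6-joint arm with a two-finger parallel gripper is mounted at the origin on the work surface. World frame = base frame: x ahead of the robot, y to its left, z up, the work surface at z = 0. Lengths are in mm, angles in degrees, forces in N, time in s.
With the tool pointing down it reaches from about 350 to 850 mm from the base axis. Payload 8.1 kg.
Tool frame: the origin (TCP) lies between the finger pads, 19 mm behind the fingertips; this is the grasp point; z points along the fingers, y is the line along which they close (so a half turn about z gives the same grasp; the last joint's range is limited). The gripper opens to 85 mm and grips with 20 to 120 N. Pads are 22 mm wide; open, the fingers measure 114 mm over their backs; the gripper's body (76 mm by 85 mm) begins 54 mm behind the grasp point. The pads swing forward as they close: fully open they stand 13 mm farther back than shut.
Start: joints at [67.701, 7.471, 85.268, -0, 87.261, -4.893], TCP at [179.467, 572.536, 249.992] pointing down, gripper open.
Joint ranges: [-169.43, 169.43], [-51.17, 129.36], [1.28, 143.12], [-76.62, 256.62], [0, 156.53], [-152.29, 152.29]. Speed limits (degrees/s): [136.94, 136.94, 159.86, 180, 180, 180].

### API

Orientations are given as [roll, pitch, yaw] about the fixed x, y, z axes, in that order (R = Rz(yaw) Ry(pitch) Rx(roll)).
In Python, from bench import sensors, optics, job gives the robot as it stands.
- The arm moves only by the tool play_rows, never from a script. Its argument "motion" is a list that holds one entry, the list of rows, each a list of 6 numbers: the shift along the tool's x, y, z in cm, then the turn, a rotation vector about the tool's x, y, z in degrees. In form: [[[x, y, z, ax, ay, az], ...]]. A call has 1 to 5 rows; each row is the pose to reach, as a shift and turn from the pose commanded when the call began, along the tool's axes at that moment; what a row does not reach only later rows make up. A row lasts 1/10 s, in which the tool goes at most 50 mm and 8.59 degrees, less where a joint would pass 70% of its speed; a pose out of reach is approached as far as the arm can. A call with a gripper value outside its range is refused whole. "jaw" is the opening, from 0 (shut) to 1 (fully open), set as the call begins (left out, the last holds). The fingers move at their own pace and stop on an object; "squeeze" is the grip in N (left out, the last holds). Time passes only in rows, so rows that repeat a pose let the fingers close. It gives the time, the measured TCP pose, the force, the opening and the grip force at its end, in the units of the state.
- sensors.sense(): the state, without advancing time (a new reading comes with each control period).
- optics.snapshot(name): name is "scene" or "side" or "wrist"; returns a dict with "pixels" (400x640x3 uint8, red, green, blue), "mtx" (3x3 intrinsics, pixels), "R" (3x3) and "t" (3): a world point X has camera coordinates R X + t; the wrist camera has in their place "T_tool_cam" (4x4, takes a point from camera to tool coordinates, whose origin is the TCP and whose axes are the flange's). Camera axes: x right, y down, z forward; pixel columns grow to the right and rows downward; lengths in mm; the calibration is good to about 2 mm. The wrist camera is an equidistant fisheye: a pixel r from the principal point sees the ray r / f radians off the axis. A picture is of the moment at which its call begins: read the wrist's pose just before it. There is no depth.
- job.hand_in(): hands the job in; it is judged then, once.
The state is a dict: "time": time; "joint_pos": joint angles; "qd": joint speeds; "joint_efforts": joint torques, N m; "tool_pos": TCP position; "tcp_rot": TCP orientation; "ft_force": force on the tool from outside, world axes, zero at the start; "wrist_torque": the same for the moment, N m; "finger_gap": finger opening in mm; "grip_force": force on a finger pad.
Only numpy, scipy, OpenCV 4.12 (cv2) and the standard library are available. Lean on these libraries where they do the work, as an engineer would, in place of code of your own. Each camera call takes 0.05 s, during which the arm holds its last target. There are 200 camera calls.

## Working session

There is one attempt and no reset: what is moved stays moved. The work goes in short steps, Python scripts to look and compute and a tool call to move; the robot and the scene stay as the last step left them, time stands still between calls to the robot, and variables do not carry over. Pictures are saved under pics/ and viewed, at most 10 in all, crops included, and the job is handed in when it is done.

Besides the shell and the picture viewer there is one more tool, called after "Call:" in YAML: its name, and indented under it one key for each argument. play_rows: Moves the arm, as the interface text tells. Its arguments: {"type":"object","properties":{"motion":{"type":"array","items":{"type":"array","items":{"type":"array","items":{"type":"number"}}}},"jaw":{"type":"number"},"squeeze":{"type":"number"}},"required":["motion"]}

```bash
mkdir -p pics
python3 - <<'E'
from bench import sensors, optics
import cv2,pickle
d={}
s=sensors.sense();print({k:s[k] for k in('time','tool_pos','tcp_rot','ft_force','finger_gap')})
for n in("scene","side","wrist"):
    d[n]=optics.snapshot(n);cv2.imwrite(f"pics/{n}0.png",d[n]["pixels"][:,:,::-1])
    print(n,d[n]["mtx"],d[n].get("T_tool_cam"))
pickle.dump(d,open("d.pkl","wb"))
E
```

```text
{'time': 0.0, 'tool_pos': array([179.26252772, 572.0417613 , 248.9281288 ]), 'tcp_rot': array([-1.79892191e+02, -9.83685594e-03,  1.62595394e+02]), 'ft_force': array([0.04908666, 0.27774252, 0.42014871]), 'finger_gap': 85.94553182625188}
scene [[445.13287103   0.         317.77027041]
 [  0.         445.13287103 195.58038771]
 [  0.           0.           1.        ]] None
side [[490.74904778   0.         322.78951655]
 [  0.         490.74904778 194.09151194]
 [  0.           0.           1.        ]] None
wrist [[309.70691629   0.         325.38067006]
 [  0.         309.70691629 201.02960196]
 [  0.           0.           1.        ]] [[-2.93236054e-04 -9.44790382e-01 -3.27675217e-01  8.36041342e+01]
 [ 9.99999890e-01 -3.96553300e-04  2.48489108e-04  2.08964668e-01]
 [-3.64710808e-04 -3.27675109e-01  9.44790395e-01 -1.24066507e+02]
 [ 0.00000000e+00  0.00000000e+00  0.00000000e+00  1.00000000e+00]]
```

View pics/scene0.png

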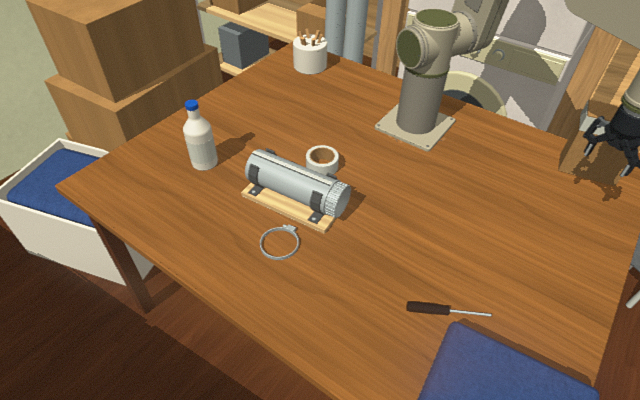

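View pics/side0.png

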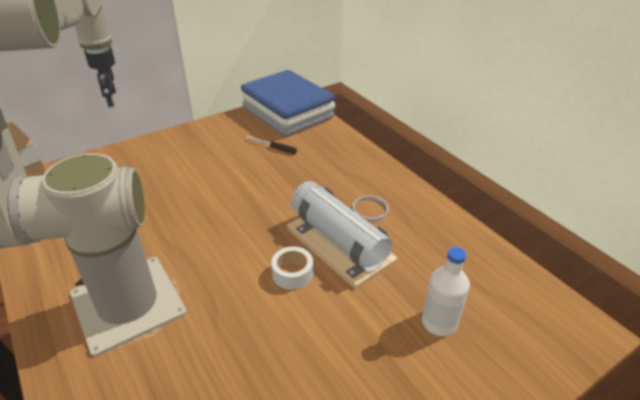

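The scene view shows the duct with its plain end near (258,160) and crimped end near (338,197), and the seam running along the top. In the side view it runs from the crimped end (305,190) to the plain end (378,250). I'll zoom in on both.

Run:
```python
import cv2,numpy as np
a=cv2.imread("pics/scene0.png")[140:235,230:360];b=cv2.imread("pics/side0.png")[170:285,280:410]
f=lambda i:cv2.resize(i,None,fx=6,fy=6,interpolation=cv2.INTER_CUBIC)
cv2.imwrite("pics/sc1.png",f(a)[:600]);cv2.imwrite("pics/si1.png",f(b)[:600])
```

```text
(no output)
```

View pics/sc1.png

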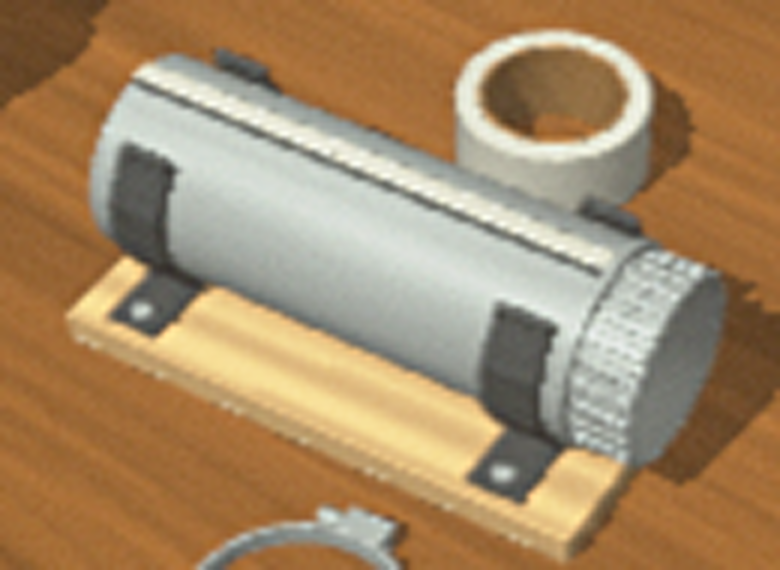

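View pics/si1.png

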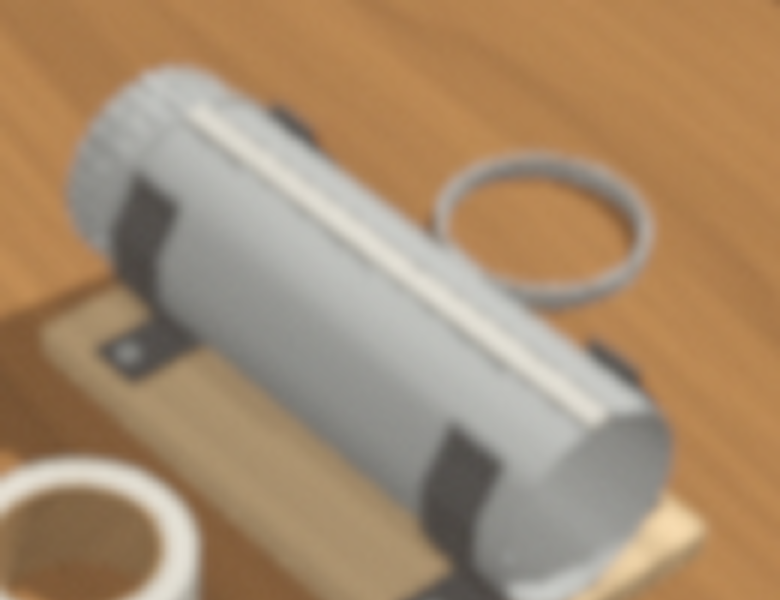

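In the scene crop the bright seam runs from (147,77), plain, to (605,262), crimped. In the side crop it runs from (600,413), plain, to (197,113), crimped.

```bash
cat > h.py <<'E'
import numpy as np,pickle
def ray(c,u,v):
    d=c["R"].T@np.linalg.solve(c["mtx"],[u,v,1.]);return -c["R"].T@c["t"],d
def onz(c,u,v,z):
    o,d=ray(c,u,v);return o+d*(z-o[2])/d[2]
E
python3 - <<'E'
from h import *
d=pickle.load(open("d.pkl","rb"))
P={}
for n,off,pl,cr in(("scene",(230,140),(147,77),(605,262)),("side",(280,170),(600,413),(197,113))):
    q=[]
    for p in(pl,cr):
        u,v=[(p[i]+.5)/6-.5+off[i] for i in(0,1)];q.append(onz(d[n],u,v,126));P.setdefault(n,[]).append(ray(d[n],u,v))
    print(n,np.round(q,1),np.linalg.norm(q[1]-q[0]))
for i in(0,1):
    A=[];b=[]
    for n in P:
        o,r=P[n][i];r=r/np.linalg.norm(r);M=np.eye(3)-np.outer(r,r);A.append(M);b.append(M@o)
    print(np.linalg.lstsq(np.vstack(A),np.hstack(b),rcond=None)[0])
E
```

```text
scene [[ 566.2 -250.1  126. ]
 [ 537.5    2.7  126. ]] 254.3408881632697
side [[ 565.9 -254.6  126. ]
 [ 536.3    1.6  126. ]] 257.8585315651305
[ 565.98332971 -252.38315621  124.4598613 ]
[536.84374127   2.29559443 125.28452994]
```

```bash
cat >> h.py <<'E'
from scipy.spatial.transform import Rotation as Ro
u=np.array([-.1142,.9935,0]);O=np.array([549.3,-106.7,0])
def go(x,z,yaw=96.56):
    from bench import sensors
    s=sensors.sense();R=Ro.from_euler('xyz',s['tcp_rot'],degrees=True);T=O+u*x+[0,0,z]
    G=Ro.from_euler('xyz',[180,0,yaw],degrees=True);p=s['tool_pos']
    dd=np.array(p)-O
    print("t",s['time'],"pos",np.round(p,1),"rot",np.round(s['tcp_rot'],2),"ductx,y",np.round([dd@u,dd@[-u[1],u[0],0]],1),"F",np.round(s['ft_force'],2),"gap",round(s['finger_gap'],1))
    print("shift cm",np.round(R.inv().apply(T-p)/10,2),"turn",np.round((R.inv()*G).as_rotvec(degrees=True),2))
E
python3 - <<'E'
from h import *
d=pickle.load(open("d.pkl","rb"))
print("bottle",onz(d["scene"],204,165,0),onz(d["side"],442,325,0))
go(-125,250)
E
```

```text
bottle [ 607.41829632 -446.97254652    0.        ] [ 595.73443977 -466.2298358     0.        ]
t 0.15 pos [179.3 572.2 249.2] rot [-1.7992e+02 -1.0000e-02  1.6259e+02] ductx,y [716.7 290. ] F [ 0.09  0.2  -0.12] gap 85.4
shift cm [-60.69 -65.13   0.  ] turn [-8.000e-02  4.000e-02  6.603e+01]
```

Call:
play_rows:
  motion:
    - [[-3.4,-3.6,0,0,0,0],[-6.8,-7.2,0,0,0,0],[-10.2,-10.8,0,0,0,0],[-13.6,-14.4,0,0,0,0],[-17,-18,0,0,0,0]]
  jaw: 0

```text
time: 0.65
tool_pos: [288.1, 348.1, 249.7]
tcp_rot: [-180.0, 0.0, 162.6]
ft_force: [1.1, -0.3, -0.2]
finger_gap: 12.4
grip_force: 0.0
```

Call:
play_rows:
  motion:
    - [[-3.4,-3.6,0,0,0,0],[-6.8,-7.2,0,0,0,0],[-10.2,-10.8,0,0,0,0],[-13.6,-14.4,0,0,0,0],[-17,-18,0,0,0,0]]

```text
time: 1.15
tool_pos: [396.5, 125.4, 250.0]
tcp_rot: [180.0, 0.0, 162.6]
ft_force: [1.6, -0.4, -0.1]
finger_gap: -0.0
grip_force: 0.0
```

Call:
play_rows:
  motion:
    - [[-3.4,-3.6,0,0,0,0],[-6.8,-7.2,0,0,0,0],[-10.2,-10.8,0,0,0,0],[-13.6,-14.4,0,0,0,0],[-17,-18,0,0,0,0]]

```text
time: 1.65
tool_pos: [505.0, -97.4, 249.8]
tcp_rot: [180.0, 0.0, 162.6]
ft_force: [1.1, 0.5, 0.5]
finger_gap: 0.3
grip_force: 0.0
```

Call:
play_rows:
  motion:
    - [[0,0,0,0,0,8],[0,0,0,0,0,16],[0,0,0,0,0,24],[0,0,0,0,0,32],[0,0,0,0,0,40]]

```text
time: 2.15
tool_pos: [504.4, -95.4, 249.6]
tcp_rot: [-180.0, -0.0, 122.3]
ft_force: [0.1, -0.2, 0.6]
finger_gap: -0.0
grip_force: 0.0
```

```bash
python3 -c "
from h import *
go(-125,250)"
```

```text
t 2.15 pos [504.4 -95.4 249.6] rot [-1.7997e+02 -3.0000e-02  1.2225e+02] ductx,y [16.4 43.3] F [ 0.06 -0.21  0.61] gap -0.0
shift cm [-14.62  -2.22  -0.05] turn [-4.000e-02 -2.000e-02  2.569e+01]
```

Call:
play_rows:
  motion:
    - [[-3.6,-0.5,0,0,0,6.4],[-7.3,-1.1,0,0,0,12.8],[-11,-1.7,0,0,0,19.2],[-14.6,-2.2,0,0,0,25.7],[-14.6,-2.2,0,0,0,25.7]]

```text
time: 2.65
tool_pos: [565.0, -233.8, 248.5]
tcp_rot: [-179.9, 0.0, 96.5]
ft_force: [-0.5, 0.2, -0.4]
finger_gap: 0.0
grip_force: 0.0
```

Run:
```python
from h import *
from bench import optics
import cv2
go(-125,180)
from bench import sensors
s=sensors.sense();c=optics.snapshot("wrist");pickle.dump((s,c),open("w.pkl","wb"))
im=c["pixels"][:,:,::-1].copy()
# project seam ends per estimate
R=Ro.from_euler('xyz',s['tcp_rot'],degrees=True).as_matrix();T=c["T_tool_cam"]
for x in(-150,-125,-50,0,50,113):
    X=O+u*x+[0,0,126];q=T[:3,:3].T@(R.T@(X-s['tool_pos'])-T[:3,3])
    r=np.hypot(*q[:2]);th=np.arctan2(r,q[2]);p=c["mtx"][:2,2]+c["mtx"][0,0]*th*q[:2]/r
    print(x,np.round(p,1));cv2.circle(im,tuple(np.int32(np.round(p))),2,(0,0,255),-1)
cv2.imwrite("pics/w1.png",im)
```

```text
t 2.65 pos [ 565.  -233.8  248.5] rot [-1.7991e+02  2.0000e-02  9.6490e+01] ductx,y [-128.1   -1.1] F [-0.54  0.18 -0.36] gap 0.0
shift cm [ 0.31 -0.1   6.85] turn [-0.09  0.02 -0.07]
-150 [323.3 223.8]
-125 [323.2 196.3]
-50 [322.9 105.6]
0 [322.7  43.3]
50 [322.7 -14.8]
113 [322.7 -77.6]
```

View pics/w1.png

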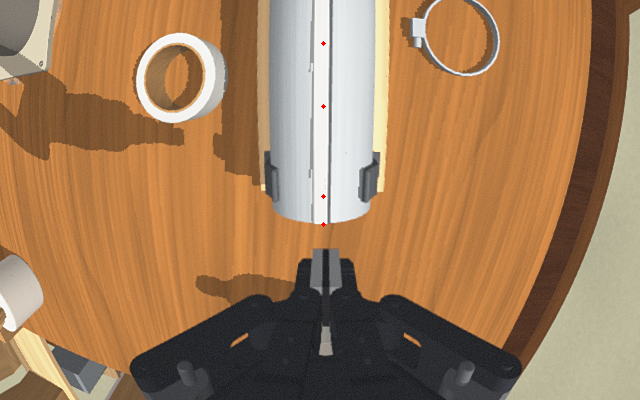

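The duct fills the top middle of the wrist view. Its seam is centred at column 321 against my projected 323 (about 1 mm off), and the plain end is at row 222 against a projected 224. The estimate holds, so I'll descend.

Call:
play_rows:
  motion:
    - [[0.3,-0.1,3,0,0,0],[0.3,-0.1,6,0,0,0],[0.3,-0.1,8.5,0,0,0],[0.3,-0.1,9.4,0,0,0],[0.3,-0.1,9.4,0,0,0]]

```text
time: 3.2
tool_pos: [562.2, -226.1, 154.4]
tcp_rot: [-179.8, -0.1, 97.0]
ft_force: [0.6, 0.7, 1.0]
finger_gap: 0.1
grip_force: 0.0
```

Call:
play_rows:
  motion:
    - [[0,0,0.1,0,0,0],[0,0,0.2,0,0,0],[0,0,0.3,0,0,0],[0,0,0.4,0,0,0],[0,0,0.4,0,0,0]]

```text
time: 3.7
tool_pos: [563.4, -227.4, 152.3]
tcp_rot: [180.0, 0.0, 96.9]
ft_force: [0.3, 0.4, 0.3]
finger_gap: -0.1
grip_force: 0.0
```

Call:
play_rows:
  motion:
    - [[0,0,0.1,0,0,0],[0,0,0.2,0,0,0],[0,0,0.2,0,0,0]]

```text
time: 4.0
tool_pos: [563.2, -227.2, 149.7]
tcp_rot: [-180.0, -0.0, 96.9]
ft_force: [-0.2, 0.1, -0.1]
finger_gap: -0.1
grip_force: 0.0
```

```bash
python3 -c "
from h import *
go(-125,145)"
```

```text
t 4.0 pos [ 563.2 -227.2  149.7] rot [-1.7998e+02 -1.0000e-02  9.6890e+01] ductx,y [-121.4   -0. ] F [-0.16  0.12 -0.09] gap -0.1
shift cm [-0.37 -0.    0.47] turn [-0.02 -0.01  0.33]
```

Call:
play_rows:
  motion:
    - [[-0.3,0,0,0,0,0],[-0.5,0,0.1,0,0,0.3],[-0.5,0,0.2,0,0,0.3],[-0.5,0,0.25,0,0,0.3],[-0.5,0,0.25,0,0,0.3]]

```text
time: 4.5
tool_pos: [563.8, -232.2, 147.2]
tcp_rot: [-180.0, -0.0, 96.6]
ft_force: [0.2, 1.0, 0.1]
finger_gap: -0.3
grip_force: 0.0
```

Call:
play_rows:
  motion:
    - [[0,0,0.05,0,0,0],[0,0,0.1,0,0,0],[0,0,0.1,0,0,0]]

```text
time: 4.8
tool_pos: [563.9, -232.2, 146.4]
tcp_rot: [-180.0, -0.0, 96.6]
ft_force: [0.5, 0.4, 0.2]
finger_gap: -0.3
grip_force: 0.0
```

Call:
play_rows:
  motion:
    - [[0,0,0.05,0,0,0],[0,0,0.05,0,0,0]]

```text
time: 5.0
tool_pos: [563.9, -232.2, 145.9]
tcp_rot: [-180.0, -0.0, 96.6]
ft_force: [1.1, -0.2, 0.2]
finger_gap: 0.2
grip_force: 0.0
```

Call:
play_rows:
  motion:
    - [[0,0,0.05,0,0,0],[0,0,0.05,0,0,0]]

```text
time: 5.2
tool_pos: [563.9, -232.2, 145.4]
tcp_rot: [-180.0, -0.0, 96.6]
ft_force: [0.6, -0.7, -1.0]
finger_gap: 0.0
grip_force: 0.0
```

Call:
play_rows:
  motion:
    - [[0,0,0.05,0,0,0],[0,0,0.05,0,0,0]]

```text
time: 5.4
tool_pos: [563.9, -232.3, 144.9]
tcp_rot: [-180.0, -0.0, 96.6]
ft_force: [0.1, -0.1, -0.4]
finger_gap: 0.0
grip_force: 0.0
```

Call:
play_rows:
  motion:
    - [[0,0,0.05,0,0,0],[0,0,0.05,0,0,0]]

```text
time: 5.6
tool_pos: [564.0, -232.3, 144.8]
tcp_rot: [180.0, 0.0, 96.6]
ft_force: [-1.3, 1.0, 2.8]
finger_gap: -0.0
grip_force: 1.5
```

Call:
play_rows:
  motion:
    - [[0,0,0.03,0,0,0],[0,0,0.03,0,0,0]]

```text
time: 5.8
tool_pos: [564.0, -232.3, 144.8]
tcp_rot: [180.0, 0.0, 96.6]
ft_force: [-2.8, 1.6, 5.2]
finger_gap: -0.0
grip_force: 2.7
```

Contact is about 5 N. I'll start the run slowly and watch the force.

Call:
play_rows:
  motion:
    - [[0.3,0,0,0,0,0],[0.6,0,0,0,0,0],[0.9,0,0,0,0,0],[1.2,0,0,0,0,0],[1.5,0,0,0,0,0]]

```text
time: 6.3
tool_pos: [562.6, -217.5, 144.8]
tcp_rot: [179.9, 0.1, 96.6]
ft_force: [0.4, -4.5, 5.4]
finger_gap: -0.3
grip_force: 2.7
```

Call:
play_rows:
  motion:
    - [[0.3,0,0,0,0,0],[0.6,0,0,0,0,0],[0.9,0,0,0,0,0],[1.2,0,0,0,0,0],[1.5,0,0,0,0,0]]

```text
time: 6.8
tool_pos: [560.8, -202.6, 144.8]
tcp_rot: [179.9, 0.1, 96.6]
ft_force: [-0.0, -4.6, 4.8]
finger_gap: -0.1
grip_force: 2.7
```

Run:
```python
from h import *
from bench import optics
import cv2
go(-90,145)
d=pickle.load(open("d.pkl","rb"))
for n in("scene","side"):
    c=optics.snapshot(n);a,b=c["pixels"],d[n]["pixels"]
    cv2.imwrite(f"pics/{n}2.png",c["pixels"][:,:,::-1])
    g=slice(170,285),slice(280,410)
    if n=="scene":g=slice(140,235),slice(230,360)
    # crimped-end patch shift
    y0,x0=(178,325) if n=="scene" else (178,290)
    t=b[y0:y0+35,x0:x0+28];m=cv2.matchTemplate(a[y0-6:y0+41,x0-6:x0+34],t,cv2.TM_CCOEFF_NORMED);i=np.unravel_index(m.argmax(),m.shape);print(n,m.max(),i[0]-6,i[1]-6)
```

```text
t 6.8 pos [ 560.8 -202.6  144.8] rot [1.7994e+02 6.0000e-02 9.6590e+01] ductx,y [-96.6  -0.5] F [-0.05 -4.64  4.78] gap -0.1
shift cm [ 0.66 -0.05 -0.02] turn [0.06 0.06 0.03]
scene 0.998398 0 0
side 0.9997186 0 0
```

The duct hasn't moved. I'll carry on, slightly lighter.

Call:
play_rows:
  motion:
    - [[0.4,0,-0.01,0,0,0],[0.8,0,-0.01,0,0,0],[1.2,0,-0.01,0,0,0],[1.6,0,-0.01,0,0,0],[2.0,0,-0.01,0,0,0]]

```text
time: 7.4
tool_pos: [558.5, -182.6, 144.8]
tcp_rot: [180.0, 0.1, 96.6]
ft_force: [0.4, -3.5, 5.6]
finger_gap: -0.3
grip_force: 2.7
```

Call:
play_rows:
  motion:
    - [[0.4,0,0,0,0,0],[0.8,0,0,0,0,0],[1.2,0,0,0,0,0],[1.6,0,0,0,0,0],[2.0,0,0,0,0,0]]

```text
time: 7.9
tool_pos: [556.2, -162.7, 144.8]
tcp_rot: [180.0, 0.0, 96.6]
ft_force: [0.7, -3.4, 5.2]
finger_gap: -0.2
grip_force: 2.7
```

Call:
play_rows:
  motion:
    - [[0.4,0,0,0,0,0],[0.8,0,0,0,0,0],[1.2,0,0,0,0,0],[1.6,0,0,0,0,0],[2.0,0,0,0,0,0]]

```text
time: 8.4
tool_pos: [553.9, -142.9, 144.8]
tcp_rot: [180.0, 0.1, 96.6]
ft_force: [0.5, -5.0, 6.2]
finger_gap: 0.1
grip_force: 2.7
```

Call:
play_rows:
  motion:
    - [[0.4,0,0,0,0,0],[0.8,0,0,0,0,0],[1.2,0,0,0,0,0],[1.6,0,0,0,0,0],[2.0,0,0,0,0,0]]

```text
time: 8.9
tool_pos: [551.5, -123.0, 144.8]
tcp_rot: [180.0, 0.1, 96.6]
ft_force: [1.0, -4.6, 6.0]
finger_gap: -0.2
grip_force: 2.8
```

```bash
python3 -c "
from h import *
go(-40,145)"
```

```text
t 8.9 pos [ 551.5 -123.   144.8] rot [1.7996e+02 5.0000e-02 9.6600e+01] ductx,y [-16.4  -0.4] F [ 1.03 -4.56  6.  ] gap -0.2
shift cm [-2.36 -0.04 -0.02] turn [0.04 0.05 0.04]
```

Call:
play_rows:
  motion:
    - [[0.4,0,-0.01,0,0,0],[0.8,0,-0.01,0,0,0],[1.2,0,-0.01,0,0,0],[1.6,0,-0.01,0,0,0],[2.0,0,-0.01,0,0,0]]

```text
time: 9.4
tool_pos: [549.2, -103.1, 144.8]
tcp_rot: [180.0, 0.0, 96.6]
ft_force: [0.3, -2.8, 6.1]
finger_gap: -0.0
grip_force: 2.7
```

Call:
play_rows:
  motion:
    - [[0.4,0,0,0,0,0],[0.8,0,0,0,0,0],[1.2,0,0,0,0,0],[1.6,0,0,0,0,0],[2.0,0,0,0,0,0]]

```text
time: 9.9
tool_pos: [546.8, -83.2, 144.7]
tcp_rot: [180.0, 0.0, 96.6]
ft_force: [0.3, -3.1, 5.2]
finger_gap: 0.1
grip_force: 2.8
```

Call:
play_rows:
  motion:
    - [[0.4,0,0,0,0,0],[0.8,0,0,0,0,0],[1.2,0,0,0,0,0],[1.6,0,0,0,0,0],[2.0,0,0,0,0,0]]

```text
time: 10.4
tool_pos: [544.5, -63.3, 144.7]
tcp_rot: [180.0, 0.0, 96.6]
ft_force: [0.4, -3.9, 6.5]
finger_gap: 0.2
grip_force: 2.8
```

Call:
play_rows:
  motion:
    - [[0.4,0,0,0,0,0],[0.8,0,0,0,0,0],[1.2,0,0,0,0,0],[1.6,0,0,0,0,0],[2.0,0,0,0,0,0]]

```text
time: 10.9
tool_pos: [542.2, -43.5, 144.7]
tcp_rot: [180.0, 0.0, 96.6]
ft_force: [0.4, -3.6, 5.3]
finger_gap: 0.1
grip_force: 2.9
```

Run:
```python
from h import *
from bench import optics
import cv2
go(90,145)
d=pickle.load(open("d.pkl","rb"))
for n,(x0,y0) in(("scene",(232,145)),("side",(360,235))):
    a,b=optics.snapshot(n)["pixels"],d[n]["pixels"]
    t=b[y0:y0+35,x0:x0+28];m=cv2.matchTemplate(a[y0-6:y0+41,x0-6:x0+34],t,cv2.TM_CCOEFF_NORMED);i=np.unravel_index(m.argmax(),m.shape);print(n,m.max(),i[0]-6,i[1]-6)
```

```text
t 10.9 pos [542.2 -43.5 144.7] rot [1.7997e+02 4.0000e-02 9.6590e+01] ductx,y [63.6 -0.2] F [ 0.36 -3.64  5.27] gap 0.1
shift cm [ 2.64 -0.02 -0.03] turn [0.03 0.04 0.03]
scene 0.9978822 0 0
side 0.9995933 0 0
```

Call:
play_rows:
  motion:
    - [[0.4,0,0,0,0,0],[0.8,0,0,0,0,0],[1.2,0,0,0,0,0],[1.6,0,0,0,0,0],[2.0,0,0,0,0,0]]

```text
time: 11.5
tool_pos: [539.9, -23.6, 144.8]
tcp_rot: [180.0, 0.0, 96.6]
ft_force: [-0.0, -4.2, 5.1]
finger_gap: 0.3
grip_force: 2.9
```

Call:
play_rows:
  motion:
    - [[0.4,0,0,0,0,0],[0.8,0,0,0,0,0],[1.2,0,0,0,0,0],[1.6,0,0,0,0,0],[2.0,0,0,0,0,0]]

```text
time: 12.0
tool_pos: [537.6, -3.8, 144.8]
tcp_rot: [180.0, 0.0, 96.6]
ft_force: [1.6, -3.5, 6.1]
finger_gap: -0.1
grip_force: 2.9
```

Call:
play_rows:
  motion:
    - [[0,0,-0.3,0,0,0],[0,0,-2,0,0,0],[0,0,-5,0,0,0],[0,0,-9,0,0,0],[0,0,-12,0,0,0]]

```text
time: 12.5
tool_pos: [537.0, -3.3, 265.8]
tcp_rot: [-180.0, -0.1, 96.6]
ft_force: [0.3, -0.1, -0.1]
finger_gap: -0.2
grip_force: 0.0
```

Call:
play_rows:
  motion:
    - [[0,0,0,0,0,0],[0,0,0,0,0,0],[0,0,0,0,0,0]]

```text
time: 12.8
tool_pos: [536.5, -3.4, 262.4]
tcp_rot: [-179.8, -0.1, 96.6]
ft_force: [-0.2, -0.5, -0.2]
finger_gap: -0.1
grip_force: 0.0
```

Run:
```python
from h import *
from bench import optics
import cv2
go(90,145)
d=pickle.load(open("d.pkl","rb"))
for n,(x0,y0) in(("scene",(232,145)),("side",(360,235))):
    a,b=optics.snapshot(n)["pixels"],d[n]["pixels"]
    if n=="side":cv2.imwrite("pics/side9.png",a[:,:,::-1])
    t=b[y0:y0+35,x0:x0+28];m=cv2.matchTemplate(a[y0-6:y0+41,x0-6:x0+34],t,cv2.TM_CCOEFF_NORMED);i=np.unravel_index(m.argmax(),m.shape);print(n,m.max(),i[0]-6,i[1]-6)
```

```text
t 12.8 pos [536.5  -3.4 262.4] rot [-1.7982e+02 -6.0000e-02  9.6610e+01] ductx,y [104.    0.9] F [-0.23 -0.49 -0.22] gap -0.1
shift cm [-1.42  0.13 11.74] turn [-0.18 -0.06  0.05]
scene 0.99799496 0 0
side 0.99957186 0 0
```

View pics/side9.png

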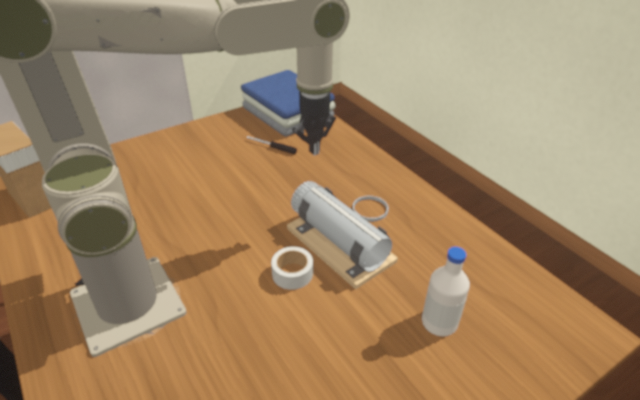

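The gripper at (315,145) is clear above the crimped end, and the duct and the other items haven't moved.

```bash
python3 -c "
from bench import job
print(job.hand_in())"
```

```text
the job is handed in; nothing more can be done
None
```

I ran the shut fingertips along the seam from about -126 mm to about +104 mm from mid length, pressing at about 5–6 N with contact at every reading, then lifted clear and handed the job in; the duct and other items showed no movement in the camera views, and no verdict came back.

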